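# Dip the compressor's oil and hold the dipstick up for reading

### The arm

A 7-joint arm with a two-finger parallel gripper is mounted at the origin on the work surface. World frame = base frame: x ahead of the robot, y to its left, z up, the work surface at z = 0. Lengths are in m, angles in rad, forces in N, time in s.
With the tool pointing down it reaches from about 0.35 to 0.9 m from the base axis. Payload 19.9 kg.
Tool frame: the origin (TCP) lies midway between the tips of the shut fingers; the grasp point (between the pads) lies 19 mm behind it (bot.tcp_to_grasp is the distance from the TCP to the grasp point, in m); z points along the fingers, y is the direction in which the jaws open and shut (so a half turn about z gives the same grasp; the last joint's range is limited). The gripper opens to 94 mm and grips with 3 to 60 N. Pads are 16 mm wide; open, the fingers measure 119 mm over their backs; the gripper's body (75 mm by 177 mm) begins 78 mm behind the grasp point.
Start: joints at [-1.288, 0.417, -0.01, 1.614, 0.005, 1.111, -0.053], TCP at [0.199, 0.592, 0.178] pointing down, gripper open.
Joint ranges: [-2.81, 2.81], [-0.39, 2.02], [-1.27, 1.25], [0.06, 2.57], [-1.19, 4.33], [0.19, 2], [-2.82, 2.82]. Speed limits (rad/s): [1.89, 1.89, 2.39, 2.39, 3.01, 3.01, 3.01].

### API

Orientations are given as [roll, pitch, yaw] about the fixed x, y, z axes, in that order (R = Rz(yaw) Ry(pitch) Rx(roll)).
In Python, from station import sensors, viewer, ticket, bot gives the robot as it stands.
- The arm moves only by the tool apply_moves, never from a script. Its argument "increments" is one flat list of numbers, 7 for each row, row after row: the shift along the world's x, y, z in mm, then the turn, a rotation vector about the world's x, y, z in degrees, then the finger opening in mm, from 0 to 94. In form: [x, y, z, rx, ry, rz, grip, x, y, z, rx, ry, rz, grip, ...]. A call has 1 to 5 rows; each row shifts and turns the commanded pose from where the row before left it; what a row does not reach is not made up. A row lasts 1/10 s, in which the tool goes at most 50 mm and 8.59 degrees, less where a joint would pass 70% of its speed; a pose out of reach is approached as far as the arm can. A call with a gripper value outside its range is refused whole. The fingers move at their own pace and stop on an object; the grip force is fixed at half the most. Time passes only in rows, so rows that do not move let the fingers close. It gives the time, the measured TCP pose, the force and the opening at its end, in the units of the state.
- sensors.observe(): the state, without advancing time (a new reading comes with each control period).
- viewer.read_camera(name): name is "side" or "top" or "wrist"; returns a dict with "color" (400x640x3 uint8, red, green, blue), "fx", "fy", "cx", "cy" (pixels), "world_from_camera" (4x4, takes a point from camera to world coordinates). Camera axes: x right, y down, z forward; pixel columns grow to the right and rows downward; lengths in m; the calibration is good to about 2 mm. The wrist camera is an equidistant fisheye: a pixel r from the principal point sees the ray r / f radians off the axis. A picture is of the moment at which its call begins. There is no depth.
- ticket.close_job(): hands the job in, once; it reports no verdict.
The state is a dict: "time_s": time; "joint_pos": joint angles; "qd": joint speeds; "effort": joint torques, N m; "ee_pos": TCP position; "tool_rot": TCP orientation; "contact_force": force on the tool from outside, world axes, zero at the start; "ft_torque": the same for the moment, N m; "finger_gap": finger opening in m.
Only numpy, scipy, OpenCV 4.12 (cv2) and the standard library are available. Lean on these libraries where they do the work, as an engineer would, in place of code of your own. Each camera call takes 0.05 s, during which the arm holds its last target. There are 200 camera calls.

### The job

Check the workshop compressor's oil: pick the wiped dipstick up off the drip tray by its yellow handle, slide it gently down the slanting dip tube until its collar sits on the mouth, pause there a moment, and draw it right out again. Then hold it still for reading, level and marked face up, with its tip over the drip tray about 20 cm above the bench, and finish while still holding it there. Keep the gripper off the clean blade, and leave the tray and the other things on the bench where they are.

Things in the scene. Friction and masses are not known exactly. Their poses are not given: they have to be found in the camera images.
- dipstick: Dipstick, about 62 g. Origin: centre of the collar's flat face that lands on the tube's mouth. x runs along the rod from collar to tip, z out of the marked face of the blade. Black rubber collar 24 dia, x = -8 to 0; yellow neck 10 dia, x = -30 to -8, then the yellow handle. Centre of mass near x = +37 mm. At the start it lies level, marks up, its axis 37.5 mm above the bench.
- dipstick_tip (a point): Pointed end of the dipstick's straight flat steel blade, on its axis, 140 mm from the collar's face; axes as the dipstick's. The blade, x = 0 to 140 of the dipstick, is 8 wide (y) x 5 thick (z), with black level marks on its +z face near the tip.
- dipstick_grip (a point): Centre of the dipstick's yellow handle, on its axis, 58 mm behind the collar's face; axes as the dipstick's. Flat-sided plastic bar, 60 long (x = -88 to -28 of the dipstick), 14 wide (y), 18 high (z); at the start it juts out in the air beside the tray.
- dip_tube: Rigid steel dip tube slanting up from the crankcase, outer 21, bore 15 dia, with a brass mouth ring 28 dia. Origin: centre of the mouth's face, 140 above the bench. z points out along its axis, 40 degrees above level; the dipstick goes in along -z until its origin is at this origin. The bore is straight, 101 long, then opens into the hollow crankcase: nothing blocks the blade.
- compressor: Belt-driven air compressor, fixed: red crankcase (160 x 130, top at 135), finned cylinder, aluminium head (top at 250), black flywheel 190 dia on its +y side, grey motor towards +x. Origin on the bench. The dip tube comes out of its -x front: mouth centre at x = -135, y = 0, z = 140 mm; crankcase front at x = -60; head x = -29 to 69, y = -49 to 49.
- drip_tray: Loose open steel drip tray, 0.6 kg, 100 (x) x 170 (y) x 35 high, walls and floor 3 thick. Origin: centre of its underside. At the start the dipstick lies roughly along its x axis across the two long rims, tip to +x (roughly towards the compressor), tip and handle jutting out beyond the rims.
- block_plane: Bystander: carpenter's block plane, 160 x 50, 50 high, loose on the bench. Origin: centre of its sole.
- glue_bottle: Bystander: white glue bottle, 56 dia, 110 high, loose on the bench. Origin: centre of its base.
- screw_jar: Bystander: amber jar with steel lid, 68 dia, 85 high, loose on the bench. Origin: centre of its base.
Not all that is in view belongs to the job. What is shaped like the drip_tray but black, blue or red is not meant.

How it is judged:
On the way, in this order (a step that is already met when the one before it is completed fails the run):
1. the dipstick is lifted off the tray in the gripper (height (world z) of dipstick above 0.07 m and contact force between dipstick and the fingers above 0.5 N and contact force between dipstick and drip_tray below 0.05 N), for 0.2 s.
2. the dipstick is in the tube with its collar down on the mouth (z of dipstick in the frame of dip_tube below 0.003 m and x of dipstick in the frame of dip_tube between -0.006 and 0.006 m and y of dipstick in the frame of dip_tube between -0.006 and 0.006 m and angle between the x axis of dipstick and the z axis of dip_tube, either way round below 0.12 rad), for 0.2 s.
3. the dipstick is drawn right out of the tube, still held (z of dipstick_tip in the frame of dip_tube above 0.005 m and contact force between dipstick and the fingers above 0.5 N), for 0.1 s.
At the end, for the whole second after the job is handed in: Gripper holds the dipstick within 40 mm of its handle's centre, blade within 9 degrees of level, marks up, tip above the tray's outline and 120 to 320 mm above the bench, still (under 30 mm/s, 0.3 rad/s), touching neither tray nor compressor; tray flat on the bench (x of dipstick_tip in the frame of drip_tray between -0.05 and 0.05 m and y of dipstick_tip in the frame of drip_tray between -0.085 and 0.085 m and height (world z) of dipstick_tip between 0.12 and 0.32 m and angle between dipstick's own z axis and vertical below 0.16 rad and linear speed of dipstick below 0.03 m/s and angular speed of dipstick below 0.3 rad/s and contact force between dipstick and the fingers above 0.5 N and distance between the grasp point and dipstick_grip below 0.04 m and contact force between dipstick and drip_tray below 0.05 N and contact force between dipstick and compressor below 0.05 N and height (world z) of drip_tray below 0.01 m and angle between drip_tray's own z axis and vertical below 0.1 rad); the arm keeps its last pose, push and grip.
It fails at once if the gripper touches the clean blade (contact force between the fingers and dipstick_c0 above 0.5 N or contact force between the fingers and dipstick_c1 above 0.5 N).
It fails at once if the dipstick is pushed against the compressor with more than 40 N (contact force between dipstick and compressor above 40 N).
It fails at once if the drip tray is shifted by more than 30 mm (distance of drip_tray from where it was at the start of the episode above 0.03 m).
It fails at once if the plane, the glue bottle or the jar is shifted by more than 30 mm or tipped (distance of any of block_plane, glue_bottle, screw_jar from where it was at the start of the episode above 0.03 m or angle between any of block_plane, glue_bottle, screw_jar's own z axis and vertical above 0.3 rad).
It also fails if it takes over 54 s, if anything falls off the work surface, if the arm or the gripper's body presses on something with over 40 N, if the wrist force passes 120 N, or if a joint passes its speed limit or range.

## Working session

There is one attempt and no reset: what is moved stays moved. The work goes in short steps, Python scripts to look and compute and a tool call to move; the robot and the scene stay as the last step left them, time stands still between calls to the robot, and variables do not carry over. Pictures are saved under pics/ and viewed, about 8 in all and at most 12, crops included, and the job is handed in when it is done.

Besides the shell and the picture viewer there is one more tool, called in YAML: its name, and indented under it one key for each argument. apply_moves: Moves the arm, as the interface text tells. Its arguments: {"type":"object","properties":{"increments":{"type":"array"}},"required":["increments"]}

```bash
ls; mkdir -p pics
python3 - <<'E'
from station import sensors, viewer, ticket, bot
import cv2,numpy as np,pickle
print(sensors.observe()); print(bot.tcp_to_grasp)
D={}
for n in("side","top","wrist"):
    d=viewer.read_camera(n);D[n]=d
    cv2.imwrite(f"pics/{n}0.png",d["color"][:,:,::-1])
    print(n,d["fx"],d["fy"],d["cx"],d["cy"],np.round(d["world_from_camera"],3).tolist())
pickle.dump(D,open("d0.pkl","wb"))
E
```

```text
pics
{'time_s': 0.0, 'joint_pos': array([-1.28752175,  0.41796366, -0.01028637,  1.61415277,  0.00469026,
        1.11066669, -0.05299958]), 'qd': array([-1.05461912e-03, -5.70452606e-04, -1.53871707e-03, -1.19268953e-05,
        3.18674302e-04,  3.23525849e-04, -6.57960454e-04]), 'effort': array([ 1.67123264e-03, -8.51254821e+01,  6.39853533e-01, -4.25979316e+01,
       -4.88001213e-02,  1.87175197e-02,  9.11488451e-05]), 'ee_pos': array([0.1993307 , 0.59195115, 0.1771408 ]), 'tool_rot': array([-3.14042910e+00,  8.65922165e-05,  2.81680718e+00]), 'contact_force': array([ 0.34086369, -1.28641484,  0.22572286]), 'ft_torque': array([-0.02141122,  0.04354996,  0.0039831 ]), 'finger_gap': 0.09389516372459071}
0.0188
side 394.10068130997695 394.10068130997695 311.0723294714965 201.1834957600695 [[0.964, -0.167, 0.207, 0.297], [-0.265, -0.666, 0.697, -0.63], [0.022, -0.727, -0.686, 0.825], [0.0, 0.0, 0.0, 1.0]]
top 412.0444151902548 412.0444151902548 325.72204902240304 205.64439275271073 [[0.028, -0.995, 0.101, 0.394], [-0.999, -0.029, -0.013, 0.105], [0.016, -0.1, -0.995, 1.217], [0.0, 0.0, 0.0, 1.0]]
wrist 309.70691628693146 309.70691628693146 317.03806123337296 200.25497355655233 [[0.319, 0.913, 0.256, 0.125], [0.948, -0.307, -0.086, 0.617], [-0.0, 0.27, -0.963, 0.384], [0.0, 0.0, 0.0, 1.0]]
```

View pics/top0.png

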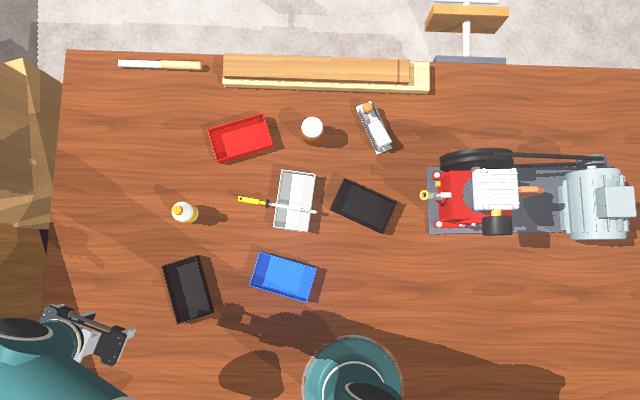

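View pics/side0.png

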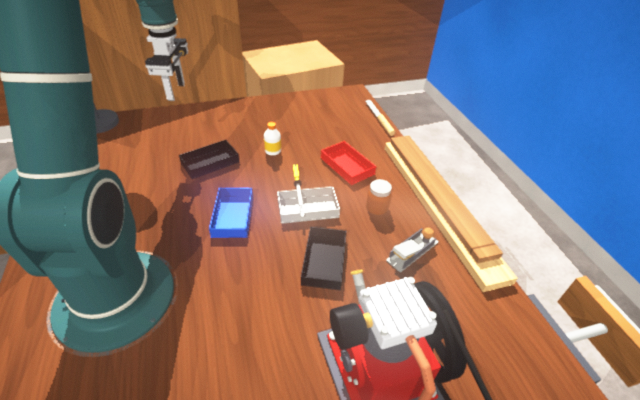

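Candidates for the dipstick: yellow bar across the light tray, top (252,201) – matches. Others are the glue bottle's yellow band (184,211), the cream-handled tool (200,66) and the yellow fitting at the compressor's tube (424,195). For the tray: light steel (295,200), versus black (187,290) and (364,205), blue (283,276) and red (240,138). I'll check with close crops.

Run:
```python
import cv2,numpy as np,pickle
D=pickle.load(open("d0.pkl","rb"))
t=D["top"]["color"][:,:,::-1];s=D["side"]["color"][:,:,::-1]
r=lambda im,x,y,w,h,W,H:cv2.resize(im[y:y+h,x:x+w],(W,H),interpolation=cv2.INTER_CUBIC)
a=r(t,230,160,100,75,400,300);b=r(t,410,140,120,90,400,300);c=r(s,260,155,100,75,400,300);d=r(s,320,255,120,90,400,300)
cv2.imwrite("pics/c1.png",np.vstack([np.hstack([a,b]),np.hstack([c,d])]))
```

```text
(no output)
```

View pics/c1.png

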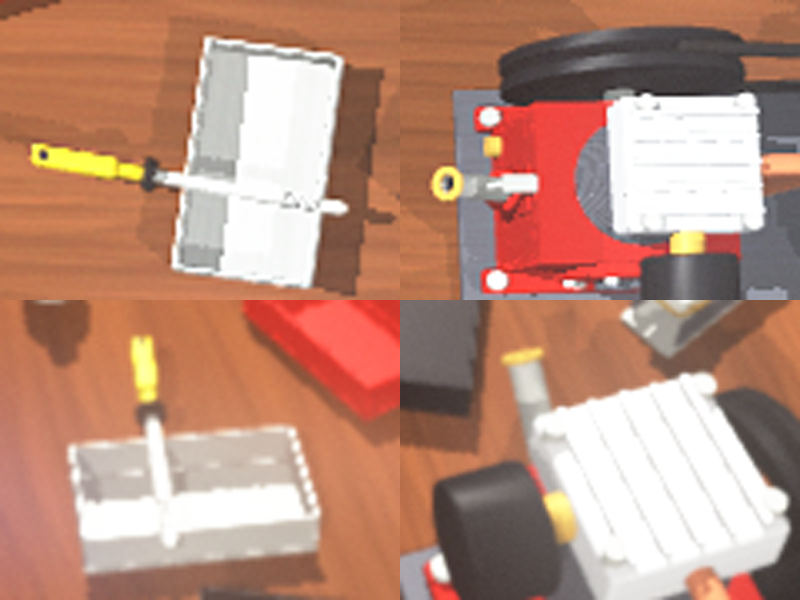

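```bash
cat > h.py <<'E'
import numpy as np
def ray(d,u,v,fish=False):
    a=(u-d["cx"])/d["fx"];b=(v-d["cy"])/d["fy"]
    if fish:
        r=np.hypot(a,b); k=np.sin(r)/max(r,1e-9); c=np.array([a*k,b*k,np.cos(r)])
    else: c=np.array([a,b,1.]); c/=np.linalg.norm(c)
    T=np.array(d["world_from_camera"]); return T[:3,3],T[:3,:3]@c
def atz(d,u,v,z,fish=False):
    o,r=ray(d,u,v,fish); return o+r*(z-o[2])/r[2]
def tri(rs):
    A=0;b=0
    for o,r in rs:
        P=np.eye(3)-np.outer(r,r);A=A+P;b=b+P@o
    return np.linalg.solve(A,b)
E
python3 - <<'E'
from h import *
import pickle
from station import bot
print([x for x in dir(bot) if x[0]!='_'])
D=pickle.load(open("d0.pkl","rb"));t=D["top"];s=D["side"]
A=lambda x,y:(230+x/4,160+y/4)
B=lambda x,y:(410+(x-400)/10*3,140+y*.3)
C=lambda x,y:(260+x/4,155+(y-300)/4)
Dd=lambda x,y:(320+(x-400)*.3,255+(y-300)*.3)
f=lambda n,p:print(n,np.round(p,4))
h=atz(t,*A(33,153),.0465);c=atz(t,*A(149,173),.045);p=atz(t,*A(347,209),.040)
f("handle end",h);f("collar",c);f("tip",p);print(np.degrees(np.arctan2(*(p-h)[1::-1])),np.linalg.norm(p-h))
f("tip side",atz(s,*C(170,543),.04));f("end side",atz(s,*C(137,338),.0465))
tr=[atz(t,*A(*q),.035) for q in((207,40),(342,57),(312,287),(174,268))]
f("tray",tr);f("trayc",np.mean(tr,0))
f("mouth top",atz(t,*B(447,184),.14));f("mouth side",atz(s,*Dd(524,355),.14));f("tri",tri([ray(t,*B(447,184)),ray(s,*Dd(524,355))]))
hd=[atz(t,*B(*q),.25) for q in((608,98),(757,95),(763,232),(612,234))]
f("head",hd);m=np.mean(hd,0);f("headc",m);q=m-atz(t,*B(447,184),.14);f("dir",q);print(np.degrees(np.arctan2(q[1],q[0])))
for n,u,v,z in(("jar",312,127,.085),("plane",376,128,.04),("glue",180,211,.1)): f(n,atz(t,u,v,z))
E
```

```text
['IKError', 'tcp_to_grasp']
handle end [0.5259 0.339  0.0465]
collar [0.5141 0.2562 0.045 ]
tip [0.4929 0.1143 0.04  ]
-98.3342289958439 0.22723598611181647
tip side [0.4952 0.116  0.04  ]
end side [0.5252 0.3379 0.0465]
tray [[0.6134 0.2196 0.035 ]
 [0.6039 0.1213 0.035 ]
 [0.4366 0.1377 0.035 ]
 [0.4474 0.2368 0.035 ]]
trayc [0.5253 0.1788 0.035 ]
mouth top [ 0.538  -0.1688  0.14  ]
mouth side [ 0.5415 -0.1691  0.14  ]
tri [ 0.5396 -0.1691  0.1404]
head [[ 0.589  -0.2566  0.25  ]
 [ 0.5945 -0.3644  0.25  ]
 [ 0.4956 -0.3668  0.25  ]
 [ 0.491  -0.2587  0.25  ]]
headc [ 0.5425 -0.3116  0.25  ]
dir [ 0.0045 -0.1429  0.11  ]
-88.19683661264807
jar [0.7293 0.1345 0.085 ]
plane [ 0.7458 -0.0519  0.04  ]
glue [0.4804 0.4836 0.1   ]
```

apply_moves:
  increments: [32, -29, 0, 0, 0, -8, 94, 32, -29, 0, 0, 0, -8, 94, 32, -29, 0, 0, 0, -8, 94, 32, -29, 0, 0, 0, -8, 94, 32, -29, 0, 0, 0, -8, 94]

```text
time_s: 0.65
ee_pos: [0.3604, 0.4459, 0.1777]
tool_rot: [-3.141, 0.0, 2.113]
contact_force: [0.2, -0.2, -0.2]
finger_gap: 0.0939
```

apply_moves:
  increments: [32, -29, 0, 0, 0, -8, 94, 32, -29, 0, 0, 0, -8, 94, 32, -29, 0, 0, 0, -8, 94, 32, -29, 0, 0, 0, -8, 94, 32, -29, 0, 0, 0, -8, 94]

```text
time_s: 1.15
ee_pos: [0.5204, 0.301, 0.1777]
tool_rot: [-3.141, 0.0, 1.415]
contact_force: [0.0, -0.0, 0.9]
finger_gap: 0.0942
```

apply_moves:
  increments: [0, 0, -10, -6.6, 1, 0, 94, 0, 0, -10, -6.6, 1, 0, 94, 0, 0, -10, -6.6, 1, 0, 94, 0, 0, 0, 0, 0, 0, 94]

```text
time_s: 1.55
ee_pos: [0.5172, 0.305, 0.1439]
tool_rot: [-3.138, 0.357, 1.427]
contact_force: [-0.7, 0.5, -1.4]
finger_gap: 0.0942
```

Run:
```python
from station import sensors, viewer
import cv2,numpy as np,pickle
o=sensors.observe();print(o)
d=viewer.read_camera("wrist");pickle.dump(d,open("w1.pkl","wb"))
cv2.imwrite("pics/w1.png",d["color"][:,:,::-1])
```

```text
{'time_s': 1.55, 'joint_pos': array([-1.01445647,  0.61667542,  0.43979742,  1.50468878,  0.0050184 ,
        1.32098862, -0.76203187]), 'qd': array([ 0.03793616, -0.08600501,  0.03131119,  0.05256188, -0.04109117,
       -0.06859598,  0.04738245]), 'effort': array([  2.38961913, -95.14014959,  16.1377126 , -43.33458066,
         2.54520714,   2.73642138,  -1.17554035]), 'ee_pos': array([0.51724283, 0.30499841, 0.14393983]), 'tool_rot': array([-3.13757528,  0.3573904 ,  1.42729904]), 'contact_force': array([-0.6968213 ,  0.512987  , -1.42379734]), 'ft_torque': array([ 0.31470851,  0.048483  , -0.00345129]), 'finger_gap': 0.09417127769015195}
```

View pics/w1.png

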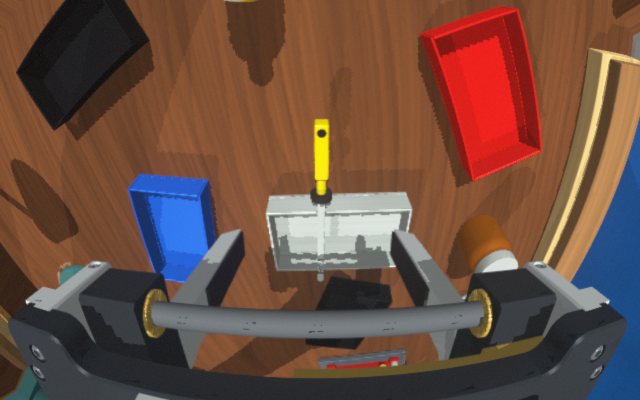

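The wrist view shows the dipstick between the fingers: handle end (321,121), collar (320,196), tip (320,277), on the light tray.

Run:
```python
from h import *
import pickle
from station import sensors
d=pickle.load(open("w1.pkl","rb"))
h=atz(d,321.5,121,.0465,1);p=atz(d,320,278,.040,1);k=atz(d,320.5,178,.0465,1)
print(h,k,p,np.degrees(np.arctan2(*(p-h)[1::-1])),np.linalg.norm(p-h))
o=sensors.observe();print(o["ee_pos"],np.degrees(o["tool_rot"]))
```

```text
[0.52709662 0.34631197 0.0465    ] [0.5177266  0.28604349 0.0465    ] [0.49478495 0.12526938 0.04      ] -98.31650696433447 0.22348628040255278
[0.5182566  0.30370245 0.14536714] [-179.86086834   20.23390985   81.61709633]
```

apply_moves:
  increments: [1, 0, -30, 0, 0, 0, 94, 1, 1, -30, 0, 0, 0, 94, 0, 0, -25, 0, 0, 0, 94, 0, 0, -20, 0, 0, 0, 94, 0, 0, 0, 0, 0, 0, 94]

```text
time_s: 2.1
ee_pos: [0.5206, 0.3018, 0.0412]
tool_rot: [-3.14, 0.351, 1.42]
contact_force: [-0.2, 0.3, 0.7]
finger_gap: 0.0941
```

apply_moves:
  increments: [0, 0, -12, 0, 0, 0, 94, 0, 0, -8, 0, 0, 0, 94, 0, 0, 0, 0, 0, 0, 94, 0, 0, 0, 0, 0, 0, 94]

```text
time_s: 2.5
ee_pos: [0.5216, 0.3034, 0.0231]
tool_rot: [3.141, 0.349, 1.42]
contact_force: [1.0, -0.7, 0.1]
finger_gap: 0.094
```

apply_moves:
  increments: [0, 1, -3, 0, 0, 0, 94, 0, 0, 0, 0, 0, 0, 40, 0, 0, 0, 0, 0, 0, 18, 0, 0, 0, 0, 0, 0, 10, 0, 0, 0, 0, 0, 0, 5]

```text
time_s: 3.0
ee_pos: [0.5215, 0.3043, 0.0198]
tool_rot: [-3.142, 0.35, 1.421]
contact_force: [0.3, -0.7, -0.2]
finger_gap: 0.0654
```

apply_moves:
  increments: [0, 0, 0, 0, 0, 0, 5, 0, 0, 0, 0, 0, 0, 5, 0, 0, 0, 0, 0, 0, 5, 0, 0, 0, 0, 0, 0, 5, 0, 0, 0, 0, 0, 0, 5]

```text
time_s: 3.5
ee_pos: [0.5214, 0.3043, 0.0197]
tool_rot: [-3.141, 0.35, 1.421]
contact_force: [-0.1, 0.1, -0.4]
finger_gap: 0.0254
```

apply_moves:
  increments: [0, 0, 0, 0, 0, 0, 5, 0, 0, 0, 0, 0, 0, 5, 0, 0, 0, 0, 0, 0, 5, 0, 0, 0, 0, 0, 0, 5, 0, 0, 0, 0, 0, 0, 5]

```text
time_s: 4.0
ee_pos: [0.5215, 0.3043, 0.0197]
tool_rot: [-3.141, 0.35, 1.421]
contact_force: [-1.0, 0.3, -0.2]
finger_gap: 0.0123
```

apply_moves:
  increments: [0, 0, 8, 0, 0, 0, 5, 0, 0, 20, 0, 0, 0, 5, 0, 0, 30, 0, 0, 0, 5, 0, 0, 30, 0, 0, 0, 5, 0, 0, 30, 0, 0, 0, 5]

```text
time_s: 4.5
ee_pos: [0.5214, 0.3042, 0.1395]
tool_rot: [3.142, 0.349, 1.42]
contact_force: [0.1, -0.6, -0.4]
finger_gap: 0.0118
```

apply_moves:
  increments: [0, 0, 30, 0, 0, 0, 5, 0, 0, 30, 0, 0, 0, 5, 0, 0, 30, 0, 0, 0, 5, 0, 0, 30, 0, 0, 0, 5, 0, 0, 0, 0, 0, 0, 5]

```text
time_s: 5.0
ee_pos: [0.5227, 0.3048, 0.2621]
tool_rot: [3.138, 0.345, 1.419]
contact_force: [0.1, 0.0, -0.0]
finger_gap: 0.0116
```

apply_moves:
  increments: [1, -25, 2, 0, 0, 1.3, 5, 1, -30, 2, 0, 0, 1.3, 5, 1, -30, 2, 0, 0, 1.3, 5, 1, -30, 2, 0, 0, 1.3, 5, 1, -30, 2, 0, 0, 1.3, 5]

```text
time_s: 5.5
ee_pos: [0.5261, 0.1579, 0.2677]
tool_rot: [-3.141, 0.35, 1.535]
contact_force: [0.1, 0.1, -0.9]
finger_gap: 0.0116
```

apply_moves:
  increments: [1, -30, 2, 0, 0, 1.3, 5, 1, -30, 2, 0, 0, 1.3, 5, 1, -25, 2, 0, 0, 1.2, 5, 0, 0, 5, 5, 0.2, 0, 5, 0, 0, 5, 7, 0.2, 0, 5]

```text
time_s: 6.0
ee_pos: [0.529, 0.0754, 0.2836]
tool_rot: [-3.14, 0.137, 1.603]
contact_force: [0.2, 0.2, -1.4]
finger_gap: 0.0118
```

apply_moves:
  increments: [0, 0, 0, 7, 0.2, 0, 5, 0, 0, 0, 7, 0.2, 0, 5, 0, 0, 0, 7, 0.2, 0, 5, 0, 0, 0, 7, 0.2, 0, 5, 0, 0, 0, 0, 0, 0, 5]

```text
time_s: 6.5
ee_pos: [0.5292, 0.0705, 0.2833]
tool_rot: [-3.141, -0.352, 1.593]
contact_force: [-0.2, 0.2, -0.3]
finger_gap: 0.0119
```

apply_moves:
  increments: [0, 0, 0, 0, 0, 0, 5, 0, 0, 0, 0, 0, 0, 5]

```text
time_s: 6.7
ee_pos: [0.5293, 0.0751, 0.2837]
tool_rot: [-3.141, -0.348, 1.602]
contact_force: [0.2, -0.1, -0.6]
finger_gap: 0.0118
```

Run:
```python
from station import sensors, viewer
import cv2,numpy as np,pickle
o=sensors.observe();print(o["ee_pos"],np.degrees(o["tool_rot"]),o["joint_pos"])
D={n:viewer.read_camera(n) for n in("top","side","wrist")}
pickle.dump(D,open("d2.pkl","wb"))
r=lambda n,x,y,w,h:cv2.resize(D[n]["color"][y:y+h,x:x+w,::-1],(400,300),interpolation=cv2.INTER_CUBIC)
cv2.imwrite("pics/c2.png",np.vstack([np.hstack([r("top",310,140,160,120),r("side",270,180,160,120)]),np.hstack([r("wrist",220,80,200,150),r("wrist",0,0,640,400)])]))
```

```text
[0.52926048 0.07512288 0.28369776] [-179.96615498  -19.93014184   91.78846898] [-0.46088883  0.20421827  0.57635882  1.74560984 -0.47252801  1.30728244
  0.28448766]
```

View pics/c2.png

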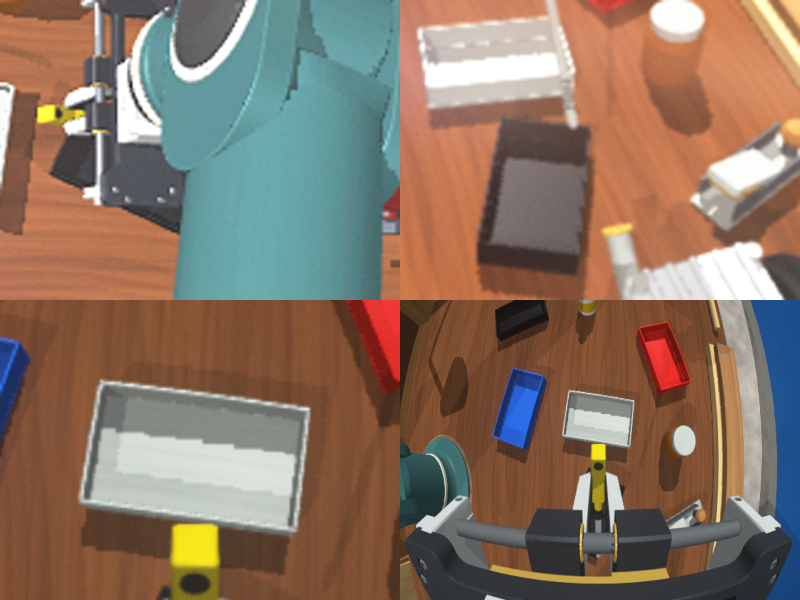

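Held. Side view: tip (338.8,228.8), mouth (357.6,272). The top view is blocked by the arm. Wrist: handle-end face about (317,190), tray behind it.

```bash
cat >> h.py <<'E'
import cv2
from scipy.spatial.transform import Rotation as Rn
def proj(d,p,fish=False):
    T=np.linalg.inv(np.array(d["world_from_camera"]));c=T[:3,:3]@np.array(p)+T[:3,3]
    if fish:
        r=np.hypot(c[0],c[1]);k=np.arctan2(r,c[2])/r
        return np.array([d["cx"]+d["fx"]*c[0]*k,d["cy"]+d["fy"]*c[1]*k])
    return np.array([d["cx"]+d["fx"]*c[0]/c[2],d["cy"]+d["fy"]*c[1]/c[2]])
def stick(pos,rpy,tilt=20.,s=0.):
    "origin of stick and rotation, grasp at handle centre + s along stick x"
    R=Rn.from_euler("xyz",rpy).as_matrix();g=pos-.0188*R[:,2]
    # stick x = tool -x turned by tilt about tool y ; z
    t=np.radians(tilt)
    x=-np.cos(t)*R[:,0]+np.sin(t)*R[:,2]; z=-np.sin(t)*R[:,0]-np.cos(t)*R[:,2]
    return g+x*(.058-s),np.c_[x,np.cross(z,x),z]
E
python3 - <<'E'
from h import *
import pickle
from station import sensors
D=pickle.load(open("d2.pkl","rb"))
o=sensors.observe()
for s in(-.005,0,.005):
    O,R=stick(o["ee_pos"],o["tool_rot"],20,s);x=R[:,0]
    print(s,O,x,"tip",O+.14*x)
    print(" side tip",proj(D["side"],O+.14*x)," top end",proj(D["top"],O-.088*x+.009*R[:,2]),proj(D["top"],O-.088*x-.009*R[:,2]),"wrist end top edge",proj(D["wrist"],O-.088*x+.009*R[:,2],1),"bottom",proj(D["wrist"],O-.088*x-.009*R[:,2],1))
w=D["side"]["color"][195:245,320:360,::-1]
print("side mouth",proj(D["side"],[.5396,-.169,.14]))
a=cv2.resize(w,(480,600),interpolation=cv2.INTER_CUBIC)
b=cv2.resize(D["wrist"]["color"][180:255,290:330,::-1],(320,600),interpolation=cv2.INTER_CUBIC)
cv2.imwrite("pics/c3.png",np.hstack([a,b]))
E
```

```text
-0.005 [0.53108074 0.02064287 0.26106597] [ 0.02434881 -0.76609376 -0.64226746] tip [ 0.53448957 -0.08661026  0.17114853]
 side tip [342.81244515 234.35985394]  top end [331.15558287 185.24691797] [325.77028374 186.18420404] wrist end top edge [317.09541487 216.66164207] bottom [317.06942674 198.7614392 ]
0 [0.530959   0.02447334 0.26427731] [ 0.02434881 -0.76609376 -0.64226746] tip [ 0.53436783 -0.08277979  0.17435986]
 side tip [342.3191447  232.15597218]  top end [329.44140259 185.02922166] [324.06230837 185.97308774] wrist end top edge [317.10289355 209.82527446] bottom [317.07589948 192.16589919]
0.005 [0.53083725 0.02830381 0.26748864] [ 0.02434881 -0.76609376 -0.64226746] tip [ 0.53424609 -0.07894932  0.1775712 ]
 side tip [341.82633948 229.95430295]  top end [327.71474418 184.80994067] [322.34208525 185.76045754] wrist end top edge [317.1106072  202.75058261] bottom [317.08255481 185.37467364]
side mouth [356.34863168 271.65857997]
```

View pics/c3.png

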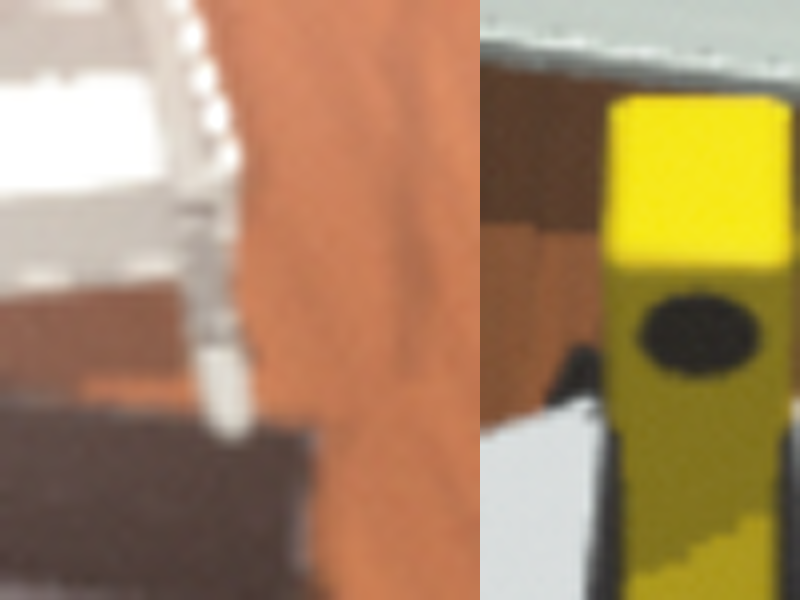

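Run:
```python
from h import *
import pickle
from station import sensors
from scipy.optimize import least_squares
D=pickle.load(open("d2.pkl","rb"));w=D["wrist"]
o=sensors.observe()
obs=np.array([[306.25,192.1],[329,192.1],[305.6,213.1],[329.4,213.1]])
obs+=-.5
def pts(p):
    O,R=stick(o["ee_pos"],o["tool_rot"],20,0)
    t,s,hh,l,yaw=p; G=O-.058*R[:,0]
    Rl=Rn.from_euler("yz",[t,yaw]).as_matrix(); Rs=R@Rl
    G=G+R[:,1]*l
    f=lambda q:G+Rs@(np.array(q)-[ -.058+s,0,hh])
    E=[f([-.088,y,z]) for z in(-.009,.009) for y in(.007,-.007)]
    return np.array(E),f([.14,0,0]),Rs,f([0,0,0])
def res(p):
    E,_,_,_=pts(p); q=np.array([proj(w,e,1) for e in E])
    return np.r_[(q-obs).ravel(),p[0]/.2,p[1]/.01,p[2]/.003,p[3]/.002,p[4]/.03]
print(np.array([proj(w,e,1) for e in pts([0,0,0,0,0])[0]]))
r=least_squares(res,np.zeros(5),x_scale=[.1,.01,.01,.01,.1]);E,tip,Rs,O=pts(r.x)
print(np.degrees(r.x[0]),r.x[1:],r.fun.round(2));print("tip",tip,"x",Rs[:,0],proj(D["side"],tip))
```

```text
[[328.38527173 192.17167395]
 [305.76556328 192.16731541]
 [329.34594603 209.82183823]
 [304.85862125 209.81874004]]
63.84940856123986 [-1.47497056e-01  3.34327430e-03  1.46850085e-04 -4.25124497e-04] [ 1.818e+01  1.990e+00 -1.831e+01  1.990e+00  1.875e+01 -1.690e+00
 -1.865e+01 -1.700e+00  5.570e+00 -1.475e+01  1.110e+00  7.000e-02
 -1.000e-02]
tip [ 0.52685082  0.1545852  -0.03318201] x [-0.00793234  0.2385801  -0.97109042] [309.33299649 222.12505868]
```

```bash
cat > fit.py <<'E'
from h import *
from scipy.optimize import least_squares
def fit(pos,rot,w,obs,extra=None):
    O,R=stick(pos,rot,20,0);G0=O-.058*R[:,0]
    def pts(p):
        t,s,hh,l,yaw=p;Rs=R@Rn.from_euler("yz",[t,yaw]).as_matrix();G=G0+R[:,1]*l
        return (lambda q:G+Rs@(np.array(q)-[-.058+s,0,hh])),Rs
    def res(p):
        f,_=pts(p);q=np.array([proj(w,f([-.088,y,z]),1) for z in(-.009,.009) for y in(-.007,.007)])
        return np.r_[(q-obs).ravel(),p[0]/.2,p[1]/.01,p[2]/.003,p[3]/.002,p[4]/.03]
    r=least_squares(res,np.zeros(5));f,Rs=pts(r.x);return r,f,Rs
E
python3 - <<'E'
from fit import *
import pickle
from station import sensors
D=pickle.load(open("d2.pkl","rb"));w=D["wrist"];o=sensors.observe()
obs=np.array([[306.25,192.1],[329,192.1],[305.6,213.1],[329.4,213.1]])-.5
r,f,Rs=fit(o["ee_pos"],o["tool_rot"],w,obs)
print(np.degrees(r.x[0]),r.x[1:],r.fun.round(2));tip=f([.14,0,0]);print("tip",tip,"x",Rs[:,0],proj(D["side"],tip))
E
```

```text
6.587380255451308 [ 1.28720251e-03  8.55294884e-04 -2.53954758e-05 -1.80382124e-04] [-0.22  0.13  0.07  0.14 -0.43 -0.11  0.57 -0.1   0.57  0.13  0.29 -0.01
 -0.01]
tip [ 0.5337599  -0.06569377  0.15813565] x [ 0.02164768 -0.68739974 -0.7259566 ] [339.12595683 231.59056962]
```

The fitted 6.6° nose-down slip also matches the observed side tip (339.1 vs 339.2). The side camera can't see pitch in this pose, so I'll swing the stick 60° to measure it properly.

apply_moves:
  increments: [0, 0, 8, 0, 0, 6, 5, 0, 0, 8, 0, 0, 8, 5, 0, 0, 8, 0, 0, 8, 5, 0, 0, 8, 0, 0, 8, 5, 0, 0, 8, 0, 0, 8, 5]

```text
time_s: 7.35
ee_pos: [0.5294, 0.0748, 0.324]
tool_rot: [-3.141, -0.349, 2.27]
contact_force: [-0.8, -0.4, -1.4]
finger_gap: 0.0118
```

apply_moves:
  increments: [0, 0, 0, 0, 0, 8, 5, 0, 0, 0, 0, 0, 8, 5, 0, 0, 0, 0, 0, 6, 5, 0, 0, 0, 0, 0, 0, 5, 0, 0, 0, 0, 0, 0, 5]

```text
time_s: 7.85
ee_pos: [0.5294, 0.0746, 0.3237]
tool_rot: [-3.141, -0.349, 2.645]
contact_force: [0.9, -0.7, -2.0]
finger_gap: 0.0119
```

Run:
```python
from h import *
from station import sensors, viewer
import pickle
o=sensors.observe();print(o["ee_pos"],np.degrees(o["tool_rot"]),o["qd"].max())
D={n:viewer.read_camera(n) for n in("top","side","wrist")};D["o"]=o
pickle.dump(D,open("d3.pkl","wb"))
O,R=stick(o["ee_pos"],o["tool_rot"],13.4,.001);tip=O+.14*R[:,0]
pt=proj(D["top"],tip);ps=proj(D["side"],tip);print(O,R[:,0],tip,pt,ps)
def r(n,c):
    x=max(0,int(c[0])-30);y=max(0,int(c[1])-50);print(n,x,y);return cv2.resize(D[n]["color"][y:y+90,x:x+60,::-1],(400,600),interpolation=cv2.INTER_CUBIC)
cv2.imwrite("pics/c4.png",np.hstack([r("top",pt+[0,30]),r("side",ps)]))
```

```text
[0.52944364 0.07462212 0.32366402] [-179.95539972  -19.9751723   151.54794157] 0.012026592577559182
[0.57694293 0.0488885  0.30997625] [ 0.73413538 -0.39801316 -0.55011886] [ 0.67972189 -0.00683335  0.23295961] [368.06572283 131.06738048] [392.83530347 180.39706413]
top 338 111
side 362 130
```

View pics/c4.png

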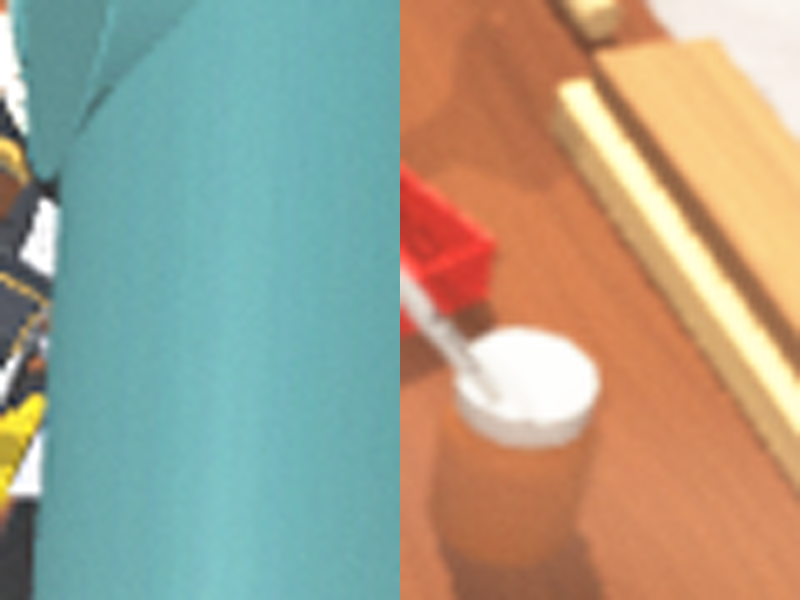

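Run:
```python
from h import *
import pickle
D=pickle.load(open("d3.pkl","rb"));o=D["o"]
for t in(22,24,26,28,30):
    O,R=stick(o["ee_pos"],o["tool_rot"],t,.001);print(t,[proj(D["side"],O+q*R[:,0]).round(1).tolist() for q in(0,.05,.1,.14)])
c=D["side"]["color"][140:200,335:385,::-1].astype(float)
c=np.clip((c-60)*1.3,0,255) if 0 else np.clip(255*(c/255)**2.5,0,255)
cv2.imwrite("pics/c5.png",cv2.resize(c.astype(np.uint8),(500,600),interpolation=cv2.INTER_CUBIC))
```

```text
22 [[343.6, 147.8], [358.4, 162.2], [372.6, 176.0], [383.6, 186.7]]
24 [[342.9, 148.3], [357.2, 162.9], [370.8, 177.0], [381.3, 187.9]]
26 [[342.3, 148.7], [355.9, 163.7], [369.0, 178.0], [379.0, 189.1]]
28 [[341.6, 149.1], [354.6, 164.4], [367.1, 179.0], [376.7, 190.2]]
30 [[340.9, 149.4], [353.3, 165.0], [365.2, 179.9], [374.3, 191.2]]
```

View pics/c5.png

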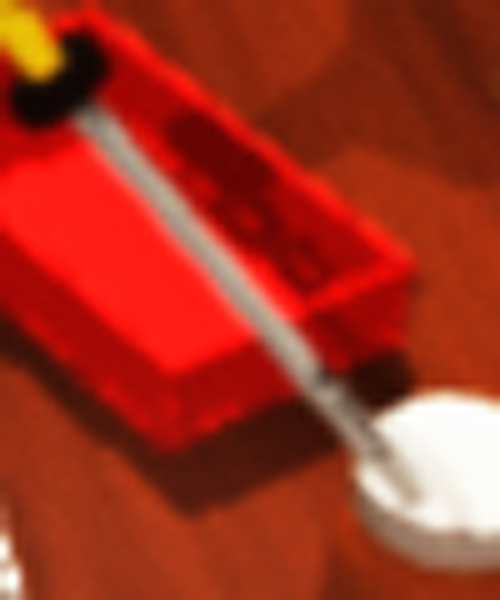

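Blade in side view: collar face (343,150), tip (376.8,190). That means the stick is about 28° in tool terms, an 8° droop.

Run:
```python
from h import *
import pickle
D=pickle.load(open("d2.pkl","rb"));s=D["side"]
pos=np.array([.52926,.07512,.2837]);rot=np.radians([-179.966,-19.93,91.788])
for t in(26,27,28,29):
    O,R=stick(pos,rot,t,0);print(t,O+.14*R[:,0],proj(s,O+.14*R[:,0]))
```

```text
26 [ 0.53371656 -0.06893575  0.15911294] [339.58669249 232.33048787]
27 [ 0.53363661 -0.06643325  0.15673113] [339.13301455 232.24796784]
28 [ 0.53355538 -0.06388958  0.15439337] [338.67789865 232.14028248]
29 [ 0.53347291 -0.06130553  0.15210039] [338.22149514 232.00774335]
```

Run:
```python
from h import *
import pickle
D=pickle.load(open("d0.pkl","rb"))
R={}
for n,(x,y,w,h) in dict(top=(414,185,22,20),side=(345,262,24,20)).items():
    c=cv2.cvtColor(D[n]["color"][y:y+h,x:x+w],cv2.COLOR_RGB2HSV)
    m=((c[...,0]>18)&(c[...,0]<32)&(c[...,1]>110)&(c[...,2]>90)).astype(np.uint8)
    print("\n".join("".join(".#"[v] for v in r) for r in m))
    hull=cv2.convexHull(cv2.findNonZero(m));M=cv2.moments(hull);q=(x+M["m10"]/M["m00"],y+M["m01"]/M["m00"])
    print(n,q,atz(D[n],*q,.14));R[n]=ray(D[n],*q)
print(tri(list(R.values())))
```

```text
......................
......................
......................
......................
......................
........####..........
.......######.........
......###..####.......
......###...###.......
......##....###.......
......##....###.......
......##....###.......
......###..###........
.......#######........
........####..........
......................
......................
......................
......................
......................
top (423.9166666666667, 194.50806451612902) [ 0.53985015 -0.16827355  0.14      ]
........................
........................
........................
........................
........................
........................
........................
........................
...........#######......
.......##########.......
......##########........
......#######...........
........................
........................
........................
........................
........................
........................
........................
........................
side (356.1458333333333, 271.5) [ 0.53932275 -0.1685004   0.14      ]
[ 0.53967322 -0.16829692  0.13966443]
```

```bash
cat > goal.py <<'E'
from h import *
M=np.array([.5396,-.1684,.1398])
def tcp(d,t=28.,pitch=40.,psi=-88.,s=0.,C=M):
    "TCP for collar d m out of the mouth"
    rot=np.radians([180,-(pitch-t),psi+180])
    O,R=stick(np.zeros(3),rot,t,s); a=R[:,0]
    return C-a*d-O,a,np.degrees(rot)
E
python3 - <<'E'
from goal import *
for d in(.19,.165,.1,0):print(d,*[x.round(4) for x in tcp(d)])
E
```

```text
0.19 [0.5328 0.0254 0.2808] [ 0.0267 -0.7656 -0.6428] [180. -12.  92.]
0.165 [0.5335 0.0062 0.2648] [ 0.0267 -0.7656 -0.6428] [180. -12.  92.]
0.1 [ 0.5352 -0.0435  0.223 ] [ 0.0267 -0.7656 -0.6428] [180. -12.  92.]
0 [ 0.5379 -0.1201  0.1587] [ 0.0267 -0.7656 -0.6428] [180. -12.  92.]
```

apply_moves:
  increments: [0, 0, 0, 0, 0, -7.5, 5, 0, 0, 0, 0, 0, -7.5, 5, 0, 0, 0, 0, 0, -7.5, 5, 0, 0, 0, 0, 0, -7.5, 5, 0, 0, 0, 0, 0, -7.5, 5]

```text
time_s: 8.5
ee_pos: [0.5295, 0.0738, 0.3239]
tool_rot: [-3.141, -0.349, 1.985]
contact_force: [1.0, -0.3, -0.7]
finger_gap: 0.012
```

apply_moves:
  increments: [0, 0, 0, 0, 0, -7.5, 5, 0, 0, 0, 0, 0, -7.5, 5, 0, 0, 0, 0, 0, -7, 5, 0, 0, 0, -4, 0, 0, 5, 0, 0, 0, -4, 0, 0, 5]

```text
time_s: 9.0
ee_pos: [0.5293, 0.0733, 0.3243]
tool_rot: [-3.137, -0.208, 1.604]
contact_force: [0.7, -0.2, -1.2]
finger_gap: 0.012
```

apply_moves:
  increments: [0, 0, 0, 0, 0, 0, 5, 0, 0, 0, 0, 0, 0, 5]

```text
time_s: 9.2
ee_pos: [0.5293, 0.0744, 0.3239]
tool_rot: [-3.136, -0.211, 1.607]
contact_force: [0.1, 0.4, -0.7]
finger_gap: 0.0118
```

apply_moves:
  increments: [1, -17, -15, 0, 0, 0, 5, 1, -17, -15, 0, 0, 0, 5, 1, -17, -15, 0, 0, 0, 5, 1, -17, -14, 0, 0, 0, 5, 0, 0, 0, 0, 0, 0, 5]

```text
time_s: 9.7
ee_pos: [0.5326, 0.0032, 0.2631]
tool_rot: [-3.133, -0.21, 1.602]
contact_force: [1.1, -0.5, -0.3]
finger_gap: 0.012
```

apply_moves:
  increments: [0, 0, 0, 0, 0, 0, 5, 0, 0, 0, 0, 0, 0, 5]

```text
time_s: 9.9
ee_pos: [0.5337, 0.0067, 0.2653]
tool_rot: [-3.137, -0.21, 1.608]
contact_force: [-1.0, -0.5, -0.4]
finger_gap: 0.0119
```

Run:
```python
from goal import *
from station import sensors, viewer
import pickle
o=sensors.observe();print(o["ee_pos"],np.degrees(o["tool_rot"]))
D={n:viewer.read_camera(n) for n in("top","side","wrist")};D["o"]=o;pickle.dump(D,open("d4.pkl","wb"))
O,R=stick(o["ee_pos"],o["tool_rot"],28);print(R[:,0],"tip",O+.14*R[:,0],proj(D["side"],O+.14*R[:,0]))
r=lambda n,x,y,w,h,W,H:cv2.resize(D[n]["color"][y:y+h,x:x+w,::-1],(W,H),interpolation=cv2.INTER_CUBIC)
cv2.imwrite("pics/c6.png",np.hstack([r("side",325,215,60,90,400,600),np.vstack([r("wrist",290,170,60,45,400,300),r("top",310,130,160,120,400,300)])]))
```

```text
[0.53366946 0.00669414 0.26529875] [-179.71085868  -12.03992359   92.12228807]
[ 0.02598441 -0.7651602  -0.64331539] tip [ 0.5390544  -0.14872288  0.15630852] [353.60989707 259.62401222]
```

View pics/c6.png

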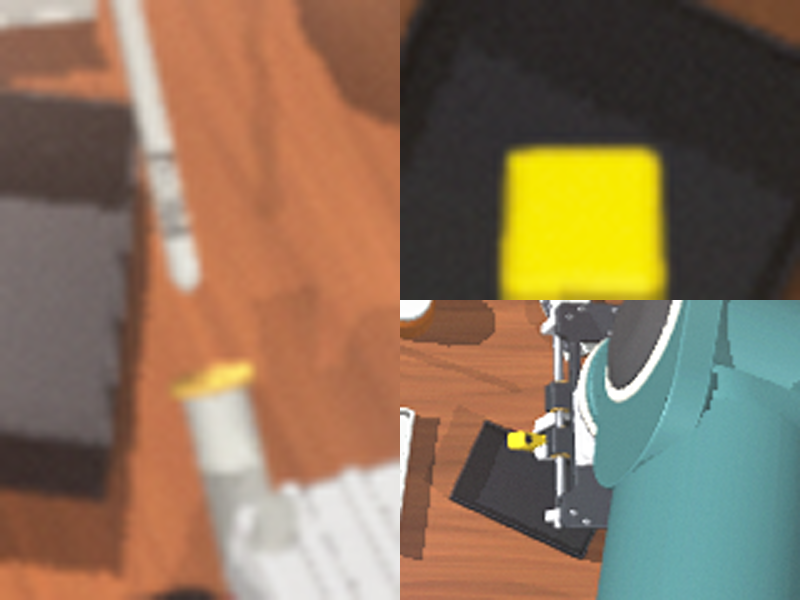

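Run:
```python
from goal import *
import pickle
D=pickle.load(open("d4.pkl","rb"));o=D["o"];s=D["side"]
print("mouth",proj(s,M))
for psi in(-87,-88,-89):
    a=np.array([np.cos(np.radians(psi))*.766,np.sin(np.radians(psi))*.766,-.643])
    p=proj(s,M);q=proj(s,M-.03*a);r=proj(s,M+.06*a);print("tube",psi,q,(p-q)[0]/(p-q)[1],(r-p)[0]/(r-p)[1])
for t in(28,29,30,31):
  for sh in(0,.004):
    O,R=stick(o["ee_pos"],o["tool_rot"],t,sh);p=proj(s,O+.14*R[:,0]);q=proj(s,O+.04*R[:,0]);print(t,sh,p,(p-q)[0]/(p-q)[1],(M-O-.14*R[:,0])@np.c_[R])
```

```text
mouth [356.24224486 271.49300331]
tube -87 [352.92631704 257.69801438] 0.24037190856164992 0.24037190856165108
tube -88 [353.09968204 257.65504604] 0.22709730630398162 0.22709730630397595
tube -89 [353.27422421 257.61456565] 0.21385841298923083 0.21385841298922412
28 0 [353.60989707 259.62401222] 0.22622355213362222 [ 2.56905119e-02 -1.22707572e-04  2.34807335e-05]
28 0.004 [353.19358643 257.7837501 ] 0.22622355213362155 [ 2.96905119e-02 -1.22707572e-04  2.34807335e-05]
29 0 [353.09429207 259.59330352] 0.22052687878623006 [ 0.02565603 -0.00012271  0.00392741]
29 0.004 [352.69017326 257.76078854] 0.2205268787862296 [ 0.02965603 -0.00012271  0.00392741]
30 0 [352.5766738  259.53530532] 0.21486942284161678 [ 0.02555343 -0.00012271  0.00783015]
30 0.004 [352.18469593 257.71104448] 0.21486942284161695 [ 0.02955343 -0.00012271  0.00783015]
31 0 [352.05722937 259.45035699] 0.2092473676586232 [ 0.02538272 -0.00012271  0.01173051]
31 0.004 [351.6773377  257.63484232] 0.2092473676586236 [ 0.02938272 -0.00012271  0.01173051]
```

Run:
```python
from fit import *
import pickle
def edges(w):
    c=cv2.cvtColor(w["color"],cv2.COLOR_RGB2HSV);col=w["color"][170:235,312:323].astype(float).mean(1)
    return col
for n in("d2","d3","d4"):
    D=pickle.load(open(n+".pkl","rb"));w=D["wrist"];col=edges(w)
    g=np.abs(np.diff(col[:,0]));v=col[:,0]
    # subpixel: first rise through half, then first fall through half of bright
    hi=np.median(v[28:38]);i=np.argmax(v>hi*.6);up=170+i-1+(hi*.6-v[i-1])/(v[i]-v[i-1])
    j=i+8+np.argmax(v[i+8:]<hi*.78);dn=170+j-1+(v[j-1]-hi*.78)/(v[j-1]-v[j])
    print(n,up,dn,dn-up,v[15:50].astype(int).tolist())
```

```text
d2 169.20366379310346 178.3375 9.133836206896547 [196, 198, 205, 179, 132, 112, 123, 223, 242, 245, 245, 246, 246, 246, 246, 246, 246, 246, 246, 246, 246, 247, 246, 247, 246, 245, 239, 224, 180, 145, 127, 109, 71, 47, 44]
d3 191.1674074074074 214.93450980392157 23.76710239651416 [111, 112, 112, 110, 110, 112, 133, 219, 240, 244, 244, 245, 245, 245, 246, 246, 246, 246, 246, 246, 246, 246, 246, 247, 248, 249, 250, 247, 230, 209, 191, 157, 90, 54, 47]
d4 191.70591397849464 214.14056994818654 22.434655969691903 [47, 48, 49, 50, 50, 49, 77, 178, 234, 246, 247, 247, 247, 248, 248, 248, 248, 248, 248, 248, 248, 248, 249, 249, 248, 249, 248, 247, 232, 198, 163, 139, 111, 61, 43]
```

apply_moves:
  increments: [0.8, -5, -2, 0, 0, 0, 5, 0.1, -3.8, -3.2, 0, 0, 0, 5, 0.1, -3.8, -3.2, 0, 0, 0, 5, 0.1, -3.8, -3.2, 0, 0, 0, 5, 0.1, -3.8, -3.2, 0, 0, 0, 5]

```text
time_s: 10.55
ee_pos: [0.5346, -0.0143, 0.2496]
tool_rot: [-3.136, -0.209, 1.608]
contact_force: [-0.6, 0.0, -0.7]
finger_gap: 0.012
```

apply_moves:
  increments: [0.1, -1.5, -1.3, 0, 0, 0, 5, 0.1, -1.5, -1.3, 0, 0, 0, 5, 0, 0, 0, 0, 0, 0, 5]

```text
time_s: 10.85
ee_pos: [0.5348, -0.017, 0.2472]
tool_rot: [-3.136, -0.209, 1.608]
contact_force: [-0.3, -0.1, 0.1]
finger_gap: 0.0116
```

apply_moves:
  increments: [0.1, -1.5, -1.3, 0, 0, 0, 5, 0.1, -1.5, -1.3, 0, 0, 0, 5, 0, 0, 0, 0, 0, 0, 5]

```text
time_s: 11.15
ee_pos: [0.535, -0.0201, 0.2446]
tool_rot: [-3.136, -0.209, 1.608]
contact_force: [-0.1, 0.0, -0.9]
finger_gap: 0.0122
```

apply_moves:
  increments: [0.1, -1.5, -1.3, 0, 0, 0, 5, 0.1, -1.5, -1.3, 0, 0, 0, 5, 0, 0, 0, 0, 0, 0, 5]

```text
time_s: 11.45
ee_pos: [0.5352, -0.0231, 0.2419]
tool_rot: [-3.136, -0.209, 1.608]
contact_force: [-0.0, -0.6, -0.1]
finger_gap: 0.0117
```

Run:
```python
from goal import *
from station import sensors, viewer
d=viewer.read_camera("side")
cv2.imwrite("pics/c7.png",cv2.resize(d["color"][235:295,330:380,::-1],(500,600),interpolation=cv2.INTER_CUBIC))
```

```text
(no output)
```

View pics/c7.png

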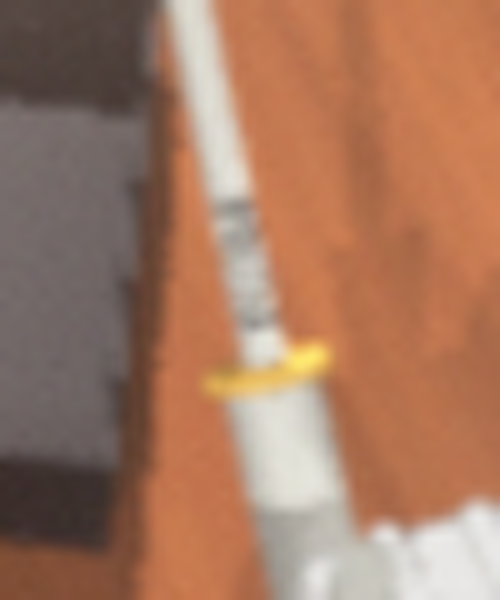

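Blade covers the far rim of the ring and is cut by the near rim (265,380), so the tip is inside the bore. Advancing with force checks.

apply_moves:
  increments: [0.1, -3.8, -3.2, 0, 0, 0, 5, 0.1, -3.8, -3.2, 0, 0, 0, 5, 0.1, -3.8, -3.2, 0, 0, 0, 5, 0.1, -3.8, -3.2, 0, 0, 0, 5, 0.2, -3.8, -3.2, 0, 0, 0, 5]

```text
time_s: 12.0
ee_pos: [0.5358, -0.0423, 0.2258]
tool_rot: [-3.136, -0.209, 1.608]
contact_force: [-0.2, -0.3, -1.2]
finger_gap: 0.0119
```

apply_moves:
  increments: [0.1, -3.8, -3.2, 0, 0, 0, 5, 0.1, -3.8, -3.2, 0, 0, 0, 5, 0.1, -3.8, -3.2, 0, 0, 0, 5, 0.1, -3.8, -3.2, 0, 0, 0, 5, 0.2, -3.8, -3.2, 0, 0, 0, 5]

```text
time_s: 12.5
ee_pos: [0.5364, -0.0612, 0.2099]
tool_rot: [-3.136, -0.209, 1.608]
contact_force: [0.4, 0.3, 0.3]
finger_gap: 0.0116
```

apply_moves:
  increments: [0.1, -3.8, -3.2, 0, 0, 0, 5, 0.1, -3.8, -3.2, 0, 0, 0, 5, 0.1, -3.8, -3.2, 0, 0, 0, 5, 0.1, -3.8, -3.2, 0, 0, 0, 5, 0.2, -3.8, -3.2, 0, 0, 0, 5]

```text
time_s: 13.0
ee_pos: [0.537, -0.0802, 0.1938]
tool_rot: [-3.136, -0.209, 1.608]
contact_force: [0.4, 0.5, 0.1]
finger_gap: 0.0117
```

apply_moves:
  increments: [0.1, -3.8, -3.2, 0, 0, 0, 5, 0.1, -3.8, -3.2, 0, 0, 0, 5, 0.1, -3.8, -3.2, 0, 0, 0, 5, 0.1, -3.8, -3.2, 0, 0, 0, 5, 0.2, 0, 0, 0, 0, 0, 5]

```text
time_s: 13.5
ee_pos: [0.5374, -0.0957, 0.1809]
tool_rot: [-3.135, -0.209, 1.607]
contact_force: [-0.1, 0.6, -1.4]
finger_gap: 0.012
```

apply_moves:
  increments: [0.1, -3.8, -3.2, 0, 0, 0, 5, 0.1, -3.8, -3.2, 0, 0, 0, 5, 0.1, -3.8, -3.2, 0, 0, 0, 5, 0.1, -3.8, -3.2, 0, 0, 0, 5, 0.2, -3.8, -3.2, 0, 0, 0, 5]

```text
time_s: 14.0
ee_pos: [0.5382, -0.1145, 0.165]
tool_rot: [-3.136, -0.209, 1.608]
contact_force: [-0.0, 0.3, -0.5]
finger_gap: 0.0119
```

apply_moves:
  increments: [0.1, -1.5, -1.3, 0, 0, 0, 5, 0.1, -1.5, -1.3, 0, 0, 0, 5, 0, 0, 0, 0, 0, 0, 5]

```text
time_s: 14.3
ee_pos: [0.5384, -0.1172, 0.1626]
tool_rot: [-3.136, -0.209, 1.608]
contact_force: [0.5, 1.0, -0.5]
finger_gap: 0.0121
```

apply_moves:
  increments: [0, -1.5, -1.3, 0, 0, 0, 5, 0.1, -1.5, -1.3, 0, 0, 0, 5, 0, 0, 0, 0, 0, 0, 5]

```text
time_s: 14.6
ee_pos: [0.5385, -0.1202, 0.16]
tool_rot: [-3.136, -0.209, 1.608]
contact_force: [0.2, 1.0, -0.5]
finger_gap: 0.012
```

apply_moves:
  increments: [0, -1.5, -1.3, 0, 0, 0, 5, 0, 0, 0, 0, 0, 0, 5]

```text
time_s: 14.8
ee_pos: [0.5386, -0.121, 0.1589]
tool_rot: [-3.136, -0.21, 1.608]
contact_force: [1.2, 4.6, 2.5]
finger_gap: 0.0114
```

apply_moves:
  increments: [0, -1.5, -1.3, 0, 0, 0, 5, 0, 0, 0, 0, 0, 0, 5]

```text
time_s: 15.0
ee_pos: [0.5389, -0.1207, 0.1581]
tool_rot: [-3.136, -0.213, 1.61]
contact_force: [-2.6, 12.7, 11.8]
finger_gap: 0.0118
```

apply_moves:
  increments: [0, -0.8, -0.6, 0, 0, 0, 5, 0, 0, 0, 0, 0, 0, 5]

```text
time_s: 15.2
ee_pos: [0.5391, -0.1207, 0.1579]
tool_rot: [-3.136, -0.214, 1.611]
contact_force: [-3.4, 17.0, 16.0]
finger_gap: 0.0119
```

apply_moves:
  increments: [0, 0.8, 0.6, 0, 0, 0, 5, 0, 0, 0, 0, 0, 0, 5, 0, 0, 0, 0, 0, 0, 5, 0, 0, 0, 0, 0, 0, 5, 0, 0, 0, 0, 0, 0, 5]

```text
time_s: 15.7
ee_pos: [0.5389, -0.1208, 0.1582]
tool_rot: [-3.136, -0.213, 1.61]
contact_force: [-2.4, 12.4, 11.8]
finger_gap: 0.012
```

Run:
```python
from goal import *
from station import sensors,viewer
o=sensors.observe();print(o["contact_force"])
for t in(26,28,30):
    O,R=stick(o["ee_pos"],o["tool_rot"],t,.004);print(t,R[:,0],((O-M)@tcp(0)[1]).round(4),(R.T@(O-M)).round(4))
d=viewer.read_camera("side")
cv2.imwrite("pics/c8.png",cv2.resize(d["color"][235:295,330:380,::-1],(500,600),interpolation=cv2.INTER_CUBIC))
```

```text
[-2.36995536 12.41149216 11.76913848]
26 [ 0.02850142 -0.7854905  -0.61821706] -0.0031 [-0.0031  0.0012  0.0019]
28 [ 0.02747288 -0.7634595  -0.64527113] -0.0031 [-0.0031  0.0012 -0.0001]
30 [ 0.02641088 -0.74049833 -0.67153904] -0.0031 [-0.0031  0.0012 -0.0021]
```

View pics/c8.png

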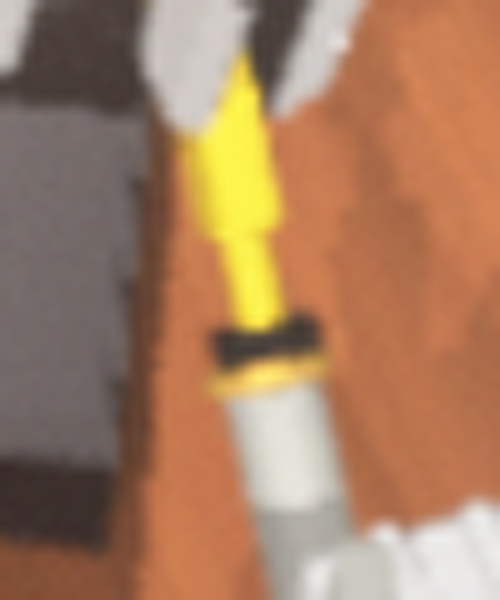

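Collar (265,340) sits on the brass ring. Axial force is 17 N and it has been held for over 0.5 s. Drawing it out.

apply_moves:
  increments: [0, 2, 1.7, 0, 0, 0, 5, -0.2, 6, 5, 0, 0, 0, 5, -0.2, 7.7, 6.4, 0, 0, 0, 5, -0.3, 7.7, 6.4, 0, 0, 0, 5, -0.3, 7.7, 6.4, 0, 0, 0, 5]

```text
time_s: 16.25
ee_pos: [0.5376, -0.0913, 0.1841]
tool_rot: [-3.136, -0.209, 1.608]
contact_force: [-0.7, -0.1, 0.3]
finger_gap: 0.0117
```

apply_moves:
  increments: [-0.3, 7.7, 6.4, 0, 0, 0, 5, -0.2, 7.7, 6.4, 0, 0, 0, 5, -0.2, 7.7, 6.4, 0, 0, 0, 5, -0.3, 7.7, 6.4, 0, 0, 0, 5, -0.3, 7.7, 6.4, 0, 0, 0, 5]

```text
time_s: 16.75
ee_pos: [0.5362, -0.0529, 0.216]
tool_rot: [-3.136, -0.209, 1.608]
contact_force: [-0.1, -0.3, -0.1]
finger_gap: 0.0118
```

apply_moves:
  increments: [-0.3, 7.7, 6.4, 0, 0, 0, 5, -0.2, 7.7, 6.4, 0, 0, 0, 5, -0.2, 7.7, 6.4, 0, 0, 0, 5, -0.3, 7.7, 6.4, 0, 0, 0, 5, -0.3, 7.7, 6.4, 0, 0, 0, 5]

```text
time_s: 17.25
ee_pos: [0.5349, -0.0143, 0.2479]
tool_rot: [-3.136, -0.209, 1.608]
contact_force: [-0.3, 0.1, -1.6]
finger_gap: 0.012
```

apply_moves:
  increments: [-0.3, 7.7, 6.4, 0, 0, 0, 5, -0.2, 7.7, 6.4, 0, 0, 0, 5, -0.2, 7.7, 6.4, 0, 0, 0, 5, -0.3, 7.7, 6.4, 0, 0, 0, 5, 0, 0, 0, 0, 0, 0, 5]

```text
time_s: 17.75
ee_pos: [0.5342, 0.017, 0.2739]
tool_rot: [-3.137, -0.21, 1.609]
contact_force: [0.4, 0.8, -0.4]
finger_gap: 0.0118
```

apply_moves:
  increments: [0, 0, 0, 0, 0, 0, 5, 0, 0, 0, 0, 0, 0, 5]

```text
time_s: 17.95
ee_pos: [0.5338, 0.0154, 0.2727]
tool_rot: [-3.135, -0.209, 1.607]
contact_force: [-0.6, 0.3, -0.5]
finger_gap: 0.0118
```

apply_moves:
  increments: [-1, 20, 2, -4, -0.1, 0, 5, -1, 25, 2, -4, -0.1, 0, 5, -1, 25, 0, -4, -0.1, 0, 5, -1, 25, 0, -4, -0.1, 0, 5, -1, 25, 0, -4, -0.1, 0, 5]

```text
time_s: 18.45
ee_pos: [0.529, 0.1364, 0.2772]
tool_rot: [-3.133, 0.142, 1.607]
contact_force: [0.3, -1.1, -1.7]
finger_gap: 0.0118
```

apply_moves:
  increments: [-1, 25, 0, -4, -0.1, 0, 5, -1, 25, 0, -4, -0.1, 0, 5, -1, 25, 0, -4, -0.1, 0, 5, -1, 25, 0, -4, -0.1, 0, 5, -1, 25, 0, -4, -0.1, 0, 5]

```text
time_s: 18.95
ee_pos: [0.5239, 0.2616, 0.2769]
tool_rot: [-3.127, 0.492, 1.609]
contact_force: [0.8, -0.6, -0.9]
finger_gap: 0.0117
```

apply_moves:
  increments: [-1, 25, -15, 0, 0, 0, 5, -1, 25, -18, 0, 0, 0, 5, -1, 25, -20, 0, 0, 0, 5, -1, 20, -20, 0, 0, 0, 5, -1, 13, -15, 0, 0, 0, 5]

```text
time_s: 19.45
ee_pos: [0.5185, 0.3697, 0.1869]
tool_rot: [-3.125, 0.49, 1.611]
contact_force: [0.6, -0.1, -0.8]
finger_gap: 0.0116
```

apply_moves:
  increments: [0, 0, 0, 0, 0, 0, 5, 0, 0, 0, 0, 0, 0, 5, 0, 0, 0, 0, 0, 0, 5]

```text
time_s: 19.75
ee_pos: [0.5198, 0.3677, 0.1904]
tool_rot: [-3.129, 0.488, 1.607]
contact_force: [-0.7, 0.3, 0.2]
finger_gap: 0.0115
```

Run:
```python
from goal import *
from station import sensors,viewer
import pickle
o=sensors.observe();print(o["ee_pos"],np.degrees(o["tool_rot"]))
D={n:viewer.read_camera(n) for n in("top","side","wrist")};D["o"]=o;pickle.dump(D,open("d5.pkl","wb"))
for t in(24,28,32):
    O,R=stick(o["ee_pos"],o["tool_rot"],t,.001);print(t,R[:,0],O+.14*R[:,0],[proj(D["side"],O+q*R[:,0]).round(1).tolist() for q in(0,.14)],[proj(D["top"],O+q*R[:,0]).round(1).tolist() for q in(0,.14)])
r=lambda n,x,y,w,h,W,H:cv2.resize(D[n]["color"][y:y+h,x:x+w,::-1],(W,H),interpolation=cv2.INTER_CUBIC)
cv2.imwrite("pics/c9.png",np.hstack([r("side",250,90,100,150,400,600),np.vstack([r("wrist",290,170,60,45,400,300),r("top",220,150,120,90,400,300)])]))
```

```text
[0.5197888  0.36773102 0.19039286] [-179.25639045   27.97697341   92.07048977]
24 [ 0.03076621 -0.99711536  0.06938581] [0.52577497 0.180121   0.22066343] [[294.0, 123.1], [308.2, 148.0]] [[233.0, 192.3], [289.7, 191.8]]
28 [ 3.00394688e-02 -9.99548646e-01 -3.66972081e-04] [0.5256318  0.17964164 0.20692213] [[294.1, 124.4], [308.1, 152.4]] [[233.4, 192.6], [290.3, 192.6]]
32 [ 0.02916638 -0.99711223 -0.07011797] [0.5254598  0.18012162 0.19318118] [[294.0, 125.5], [307.9, 156.5]] [[233.6, 192.8], [290.5, 193.4]]
```

View pics/c9.png

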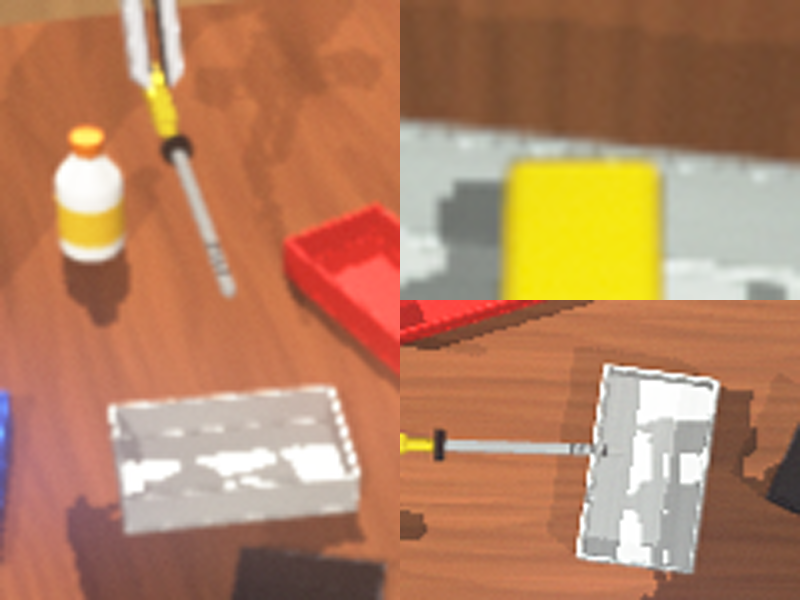

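Side view: collar (294.5,127.5), tip (307.5,163.5) against a predicted level tip row of 152. The stick has slipped about 10° more nose-down. I'll level it and then check in code, since all 12 views are used.

```bash
cat > meas.py <<'E'
from goal import *
def side_tip(d,o,show=True):
    c=cv2.cvtColor(d["color"],cv2.COLOR_RGB2HSV)[:,:,1].astype(float)
    m=np.zeros((400,640),np.uint8);m[118:185,285:325]=(c[118:185,285:325]<75)
    n,l,st,ce=cv2.connectedComponentsWithStats(m)
    k=1+np.argmax(st[1:,4]);ys,xs=np.where(l==k);v=ys.max()
    top=ys.min();print("blade px rows",top,v,"tip col",xs[ys==v].mean(),"top col",xs[ys==top].mean(),"n",st[k,4])
    tip=np.array([xs[ys==v].mean(),v+.3]);f=lambda t:proj(d,(lambda O,R:O+.14*R[:,0])(*stick(o["ee_pos"],o["tool_rot"],t,.001)))[1]
    T=np.arange(15,55,.5);t=T[np.argmin([abs(f(q)-tip[1]) for q in T])];O,R=stick(o["ee_pos"],o["tool_rot"],t,.001)
    print("t",t,"x axis",R[:,0].round(3),"z axis",R[:,2].round(3),"tip",(O+.14*R[:,0]).round(4))
E
python3 - <<'E'
from meas import *
import pickle
from station import viewer,sensors
D=pickle.load(open("d5.pkl","rb"));side_tip(D["side"],D["o"])
side_tip(viewer.read_camera("side"),sensors.observe())
E
```

```text
blade px rows 127 163 tip col 306.5 top col 294.5 n 125
t 39.5 x axis [ 0.027 -0.979 -0.2  ] z axis [ 0.017 -0.199  0.98 ] tip [0.5251 0.1836 0.1677]
blade px rows 127 163 tip col 306.5 top col 294.5 n 127
t 39.5 x axis [ 0.028 -0.979 -0.2  ] z axis [ 0.018 -0.199  0.98 ] tip [0.5247 0.1843 0.1671]
```

apply_moves:
  increments: [0, 0, 0, -1.5, 0, 0, 5, 0, 0, 0, -2, 0, 0, 5, 0, 0, 0, -2.5, 0, 0, 5, 0, 0, 0, -2.5, 0, 0, 5, 0, 0, 0, -2, 0, 0, 5]

```text
time_s: 20.45
ee_pos: [0.5185, 0.3694, 0.1884]
tool_rot: [-3.117, 0.676, 1.616]
contact_force: [0.2, 0.4, -0.9]
finger_gap: 0.0115
```

apply_moves:
  increments: [0, 0, 0, 0, 0, 0, 5, 0, 0, 0, 0, 0, 0, 5, 0, 0, 0, 0, 0, 0, 5, 0, 0, 0, 0, 0, 0, 5, 0, 0, 0, 0, 0, 0, 5]

```text
time_s: 20.95
ee_pos: [0.5191, 0.3686, 0.1894]
tool_rot: [-3.119, 0.671, 1.613]
contact_force: [-0.7, 0.6, -0.8]
finger_gap: 0.0118
```

Run:
```python
from meas import *
from station import viewer,sensors
o=sensors.observe();print(o["ee_pos"],np.degrees(o["tool_rot"]),o["joint_pos"].round(2))
d=viewer.read_camera("side");side_tip(d,o)
t=viewer.read_camera("top")["color"][180:204,222:300]
h=cv2.cvtColor(t,cv2.COLOR_RGB2HSV);print("\n".join("".join(".#"[int(v<75)] for v in r) for r in h[...,1]))
```

```text
[0.51907462 0.36861831 0.18942876] [-178.67758125   38.46691641   92.44324699] [-1.13  0.81  0.45  1.19  0.16  1.66 -0.73]
blade px rows 125 155 tip col 307.0 top col 294.0 n 131
t 41.0 x axis [ 0.027 -0.999 -0.044] z axis [ 0.019 -0.044  0.999] tip [0.5244 0.1836 0.1955]
..........................................................####################
..........................................................####################
.........................................................#####################
.........................................................#####################
.........................................................#####################
.........................................................#####################
.........................................................#####################
.........................................................#####################
........................................................######################
........................................................######################
.......###...........................
[... 368 characters left out ...]
#.................##################################################
.......###.............................................#######################
.......###.............................................#######################
.......................................................#######################
.......................................................#######################
.......................................................#######################
.......................................................#######################
......................................................########################
......................................................########################
```

apply_moves:
  increments: [0, 0, 0, -1, 0, 0, 5, 0, 0, 0, -1, 0, 0, 5, 0, 0, 0, -1, 0, 0, 5, 0, 0, 0, 0, 0, 0, 5, 0, 0, 0, 0, 0, 0, 5]

```text
time_s: 21.55
ee_pos: [0.5189, 0.3689, 0.1887]
tool_rot: [-3.115, 0.725, 1.616]
contact_force: [-0.3, 0.6, -0.6]
finger_gap: 0.0118
```

apply_moves:
  increments: [0, 0, 0, 0, 0, 0, 5, 0, 0, 0, 0, 0, 0, 5, 0, 0, 0, 0, 0, 0, 5, 0, 0, 0, 0, 0, 0, 5, 0, 0, 0, 0, 0, 0, 5]

```text
time_s: 22.05
ee_pos: [0.519, 0.3688, 0.1891]
tool_rot: [-3.115, 0.724, 1.616]
contact_force: [0.6, 0.3, -0.9]
finger_gap: 0.0115
```

Run:
```python
from meas import *
from station import viewer,sensors
import pickle
for i in range(8):
    d=viewer.read_camera("side")
    if i in(0,7): o=sensors.observe();print(o["time_s"],o["ee_pos"],np.degrees(o["tool_rot"]),abs(o["qd"]).max());side_tip(d,o)
D0=pickle.load(open("d0.pkl","rb"))
def e(c,x0=270,x1=350,y0=175,y1=228):
    m=cv2.cvtColor(c,cv2.COLOR_RGB2HSV)[y0:y1,x0:x1,1]<60;ys,xs=np.where(m);return xs.min()+x0,xs.max()+x0,ys.min()+y0,ys.max()+y0
print("tray box side before/after",e(D0["side"]["color"]),e(d["color"]))
```

```text
22.1 [0.5189302  0.36880174 0.18904536] [-178.48026187   41.49886473   92.59005712] 0.001467129829762925
blade px rows 124 153 tip col 306.5 top col 293.5 n 128
t 42.0 x axis [ 0.027 -1.    -0.009] z axis [ 0.02  -0.008  1.   ] tip [0.5243 0.1843 0.2014]
22.45 [0.51894559 0.36879431 0.18901696] [-178.48049725   41.50426152   92.58960494] 0.001216197873890635
blade px rows 124 153 tip col 306.5 top col 294.0 n 128
t 42.0 x axis [ 0.027 -1.    -0.008] z axis [ 0.02  -0.008  1.   ] tip [0.5243 0.1843 0.2014]
tray box side before/after (np.int64(277), np.int64(339), np.int64(183), np.int64(227)) (np.int64(277), np.int64(339), np.int64(187), np.int64(223))
```

```bash
python3 -c "
from station import ticket;print(ticket.close_job())"
```

```text
the job is handed in; nothing more can be done
None
```

I picked the dipstick up by its handle and slid it down the dip tube until the collar sat on the mouth. I held it there a little over half a second and drew it right out. The job was handed in at about 22.5 s with the dipstick held level and marks up over the drip tray; no verdict was reported.

**Seating:** the side picture showed the collar on the brass ring. The wrist force along the tube peaked at about 24 N and was 17 N during the pause, under the 40 N limit.

**Final checks:** the side camera put the blade within about 1° of level. The tip was at about (0.524, 0.184, 0.201) m, over the tray, whose centre I measured at about (0.525, 0.179). The arm was still, and the tip did not move over the last 0.35 s.

**What disagreed or is less certain:**
- **Slip in the grip:** the dipstick drooped about 8° nose-down when lifted, and roughly 10–14° more later. I corrected this by tilting the tool, and it held once the arm was still.
- **Finger opening:** the gripper read about 12 mm on the 14 mm wide handle.
- **Tray position:** its left and right edges in the side view had not moved. The top and bottom edges differed by 4 pixels, which I put down to the dipstick lying on it in the first picture, but I did not confirm that.
- **Last look:** I had used all 12 picture views, so the final levelling was checked by image code only.

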